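# Lock the sugar dispenser's refill lid with its service key

## Robot

A 6-joint arm with a two-finger parallel gripper is mounted at the origin on the work surface. World frame = base frame: x ahead of the robot, y to its left, z up, the work surface at z = 0. Lengths are in m, angles in rad, forces in N, time in s.
With the tool pointing down it reaches from about 0.15 to 0.775 m from the base axis. Payload 6.1 kg.
Tool frame: the origin (TCP) lies at the very end of the fingers, on their centre line; the grasp point (between the pads) lies 19 mm behind it; x points along the fingers, y is the direction in which the jaws open and shut, and the axes are right-handed (so a half turn about x gives the same grasp; the last joint's range is limited). The gripper opens to 85 mm and grips with 20 to 120 N. Pads are 22 mm wide; open, the fingers measure 114 mm over their backs; the gripper's body (76 mm by 85 mm) begins 54 mm behind the grasp point. The pads swing forward as they close: fully open they stand 13 mm farther back than shut.
Start: joints at [1.194, 0.126, -0.04, 1.405, 0, 1.571], TCP at [0.193, 0.488, 0.231] pointing down, gripper open.
Joint ranges: [-2.72, 2.72], [-0.95, 1.95], [-1.27, 1.35], [-1.78, 2.02], [-1.46, 1.47], [-3.14, 3.14]. Speed limits (rad/s): [2.39, 2.39, 3.01, 3.14, 3.14, 3.14].

## Interface

Orientations are given as a unit quaternion [w, x, y, z].
In Python, from cell import readout, eyes, manip gives the robot as it stands.
- The arm moves only by the tool drive_tool, never from a script. Its argument "increments" is a list of rows, each a list of 7 numbers: the shift along the tool's x, y, z in units of 40 mm (1.0 is 40 mm), then the turn, a rotation vector about the tool's x, y, z in units of 6 degrees (1.0 is 6 degrees), then the closure, from 0 (fully open) to 1 (shut). In form: [[x, y, z, wx, wy, wz, claw], ...]. A call has exactly 8 rows; each row is the pose to reach, as a shift and turn from the pose commanded when the call began, along the tool's axes at that moment; what a row does not reach only later rows make up. A row lasts 1/10 s, in which the tool goes at most 50 mm and 8.59 degrees, less where a joint would pass 70% of its speed; a pose out of reach is approached as far as the arm can. A call with a gripper value outside its range is refused whole. The fingers move at their own pace and stop on an object; "force" is the grip in N (left out, the last holds). Time passes only in rows, so rows that repeat a pose let the fingers close, or fill a call up. It gives the time, the measured TCP pose, the force and the opening at its end, in the units of the state.
- readout.get_obs(): the state, without advancing time (a new reading comes with each control period).
- eyes.capture(name): name is "side" or "top"; returns the picture (384x512x3 uint8, red, green, blue); there is no depth.
- eyes.camera_info(name): a dict with "vertical_fov" (degrees; the focal length in pixels is half the picture's height over the tangent of half this angle, whatever the lens; pixels are square), "cx", "cy" (the principal point, pixels), "k1" (the pictures are not rectified: a ray, as slopes to the right and down, at radius r is drawn at 1 + k1 r^2 times it, then the intrinsics apply), "rvec" (rotation vector, rad) and "tvec" (3), from world to camera coordinates, as OpenCV has them. Camera axes: x right, y down, z forward; pixel columns grow to the right and rows downward; lengths in m; the calibration is good to about 2 mm. A picture is of the moment at which its call begins. camera_info takes no time and is no camera call.
- manip.finish_job(): hands the job in, once; it reports no verdict.
The state is a dict: "time": time; "q": joint angles; "dq": joint speeds; "effort": joint torques, N m; "tcp_pos": TCP position; "tool_rot": TCP orientation; "wrist_force": force on the tool from outside, world axes, zero at the start; "ft_torque": the same for the moment, N m; "opening": finger opening in m.
Only numpy, scipy, OpenCV 4.12 (cv2) and the standard library are available. Lean on these libraries where they do the work, as an engineer would, in place of code of your own. Each camera call takes 0.05 s, during which the arm holds its last target.

## Task

Take the service key out of its wooden block and put it in the lock on the sloping lid of the sugar dispenser: press and turn it to and fro until its flat end drops fully home in the slot. Then use it to turn the lock clockwise (looking onto the lid) as far as its stop, and leave the key standing in the lock. Do not disturb the cups, caddy or stirring paddle.

Things in the scene. Friction and masses are not known exactly. Their poses are not given: they have to be found in the camera images.
- key_grip (a point): centre of the grey bow of the loose service key: a plate 44 mm wide (x), 12 mm thick (y), 50 mm tall (z, along the key, away from its tip). Under it a collar 46 mm across, 5 mm thick, its top 25 mm below this point. At the start the key stands upright in the block, bow up, at any angle, collar resting on the block. Half a turn about z makes no difference.
- key: steel service key, 110 mm long, about 0.1 kg; origin at the end of its tang, 85 mm below the bow's centre, same axes. The tang is flat, 22 mm (x) by 9 mm (y), 31 mm long, narrowed to 19 by 6 mm over its last 4 mm; above it a round shank 30 mm across, 24 mm long, up to the collar.
- key_block: square wooden block 90 x 90 mm, 60 mm tall, fixed to the counter; origin at the centre of its underside. The key's shank and tang stand loosely in the round 32 mm hole in its middle; lifting the key 60 mm clears it.
- keyway (a point): centre of the slot's mouth, on the flat outer face of the lock barrel. z points straight out of the lid, 28 degrees from vertical, leaning to the dispenser's front; x runs along the slot and turns with the barrel. Slot 24.6 by 11.6 mm (y), 34 mm deep, mouth widened by 2.5 mm all round. With the key home its shank lies on this face and its tip is 31 mm below. Barrel: 67 mm across, 34 mm out of the lid.
- lock (a joint): turning of the lock barrel about the keyway's z, rad: grows clockwise as one looks onto the lid; 0 to 1.4 with hard stops; 1.4 is locked. Starts between 0 and 0.5. Turning takes about 0.15 N m, it stays where left, and a key only rubbing on its face does not carry it along.
- dispenser: white plastic push dispenser for sugar cubes, a wedge fixed to the counter: 150 mm deep (x), 130 mm wide (y), lid rising from 75 mm at the front (-x) to 155 mm at the back; lip and push plate at the front reach 40 mm farther. Origin at the centre of its underside. The lock is in the middle of the lid; nothing else stands on the lid.
- rack: low steel rack 80 x 335 mm, 54 mm tall, beyond the work, four glass cups on it; origin at the centre of its underside.
- cup0: small glass cup, 60 mm across, 70 mm tall, standing on the rack; origin at the centre of its underside. A bystander.
- cup1: small glass cup, 60 mm across, 70 mm tall, standing on the rack; origin at the centre of its underside. A bystander.
- cup2: small glass cup, 60 mm across, 70 mm tall, standing on the rack; origin at the centre of its underside. A bystander.
- cup3: small glass cup, 60 mm across, 70 mm tall, standing on the rack; origin at the centre of its underside. A bystander.
- caddy: closed tin caddy 104 x 104 mm, 130 mm tall with its knob; origin at the centre of its underside. A bystander.
- trivet: flat square silicone trivet 150 x 150 mm, 8 mm thick; origin at the centre of its underside. A bystander.
- paddle: wooden stirring paddle 200 mm long, 30 mm wide at most, 6 mm thick, lying on the trivet; origin on its underside near the middle of its length. A bystander.
Not all that is in view belongs to the job. Several things have the shape of the key; the one meant has the colours described above.

How it is judged:
On the way, in this order (a step that is already met when the one before it is completed fails the run):
1. the key has dropped fully home in the slot while the lock is still unlocked (lock below 1.0 rad) (z of key in the frame of keyway below -0.024 m and distance between key and keyway below 0.038 m and angle between the z axis of key and the z axis of keyway, either way round below 0.25 rad and angle between the x axis of key and the x axis of keyway, either way round below 0.4 rad and value of joint lock below 1 rad), for 0.1 s.
2. with the key home, the lock is turned clockwise to its stop (above 1.3 rad) (z of key in the frame of keyway below -0.024 m and distance between key and keyway below 0.038 m and angle between the z axis of key and the z axis of keyway, either way round below 0.25 rad and angle between the x axis of key and the x axis of keyway, either way round below 0.4 rad and value of joint lock above 1.3 rad), for 0.2 s.
At the end, for the whole second after the job is handed in: The lock is at its clockwise stop (joint above 1.3 of 1.4 rad) and the key stands released and at rest in it, home: tip at least 24 mm (of 31) below the barrel's face, its length within 0.25 rad of the slot's axis and its flat within 0.4 rad of the slot (all of step 2 and linear speed of key below 0.02 m/s); the robot touches nothing.
It fails at once if a glass cup is shifted more than 20 mm or tipped (distance of any of cup0, cup1, cup2, cup3 from where it was at the start of the episode above 0.02 m or angle between any of cup0, cup1, cup2, cup3's own z axis and vertical above 0.3 rad).
It fails at once if the caddy or the stirring paddle is shifted more than 25 mm (distance of any of caddy, paddle from where it was at the start of the episode above 0.025 m).
It also fails if it takes over 51 s, if anything falls off the work surface, if the arm or the gripper's body presses on something with over 40 N, if the wrist force passes 120 N, or if a joint passes its speed limit or range.

## Working session

There is one attempt and no reset: what is moved stays moved. The work goes in short steps, Python scripts to look and compute and a tool call to move; the robot and the scene stay as the last step left them, time stands still between calls to the robot, and variables do not carry over. Pictures are saved under pics/ and viewed, and the job is handed in when it is done.

Besides the shell and the picture viewer there is one more tool, called by a JSON object that holds its "op" and its "data", one argument or row to a line. drive_tool: Moves the arm, as the interface text tells. Its arguments: {"type":"object","properties":{"increments":{"type":"array","items":{"type":"array","items":{"type":"number"}}},"force":{"type":"number"}},"required":["increments"]}

```bash
mkdir -p pics; ls
python3 - <<'E'
from cell import readout, eyes, manip
import cv2
print(readout.get_obs())
for n in ("side","top"):
    print(n,eyes.camera_info(n))
    cv2.imwrite(f"pics/{n}0.png",cv2.cvtColor(eyes.capture(n),cv2.COLOR_RGB2BGR))
E
```

```text
pics
{'time': 0.0, 'q': array([ 1.19401386e+00,  1.26378159e-01, -4.06004097e-02,  1.40540772e+00,
        5.13473527e-06,  1.57077893e+00]), 'dq': array([ 3.17906432e-04, -8.14268073e-05,  3.11921751e-04,  2.57336726e-04,
        3.47234112e-04,  2.04694495e-04]), 'effort': array([-3.86593128e-04, -4.35915148e+01,  3.52925420e+01,  1.74730027e-02,
       -1.12276582e-04,  1.81918672e-06]), 'tcp_pos': array([0.19301186, 0.48779377, 0.23053292]), 'tool_rot': array([ 0.69448966,  0.1318682 ,  0.69470379, -0.1329719 ]), 'wrist_force': array([0.13560659, 0.06608879, 0.75270037]), 'ft_torque': array([-0.04276763,  0.01708342, -0.03253609]), 'opening': 0.08569448326651347}
side {'vertical_fov': 55.851551677599055, 'cx': 259.18817504350716, 'cy': 184.37504769397634, 'k1': -0.0385603569929481, 'rvec': array([ 2.36905084, -0.1485368 ,  0.06111429]), 'tvec': array([-0.56386032,  0.12617247,  1.07870595])}
top {'vertical_fov': 46.193498126375864, 'cx': 257.12198680339617, 'cy': 199.15993622617336, 'k1': -0.13501522797119087, 'rvec': array([ 2.15396332, -2.09572037,  0.17389112]), 'tvec': array([5.74047340e-04, 5.80154606e-01, 1.34794776e+00])}
```

View pics/side0.png

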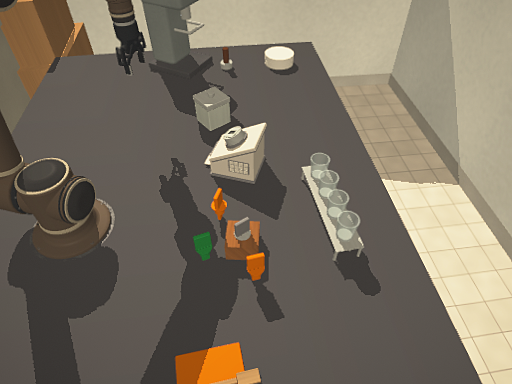

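View pics/top0.png

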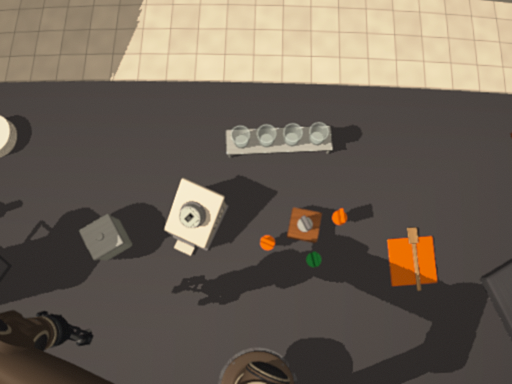

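Key-shaped candidates in the side view: orange (219,203), green (204,245), orange (256,265) and grey in the brown block (242,230). The description says a grey bow in a wooden block, so I choose the last one. I'll check it in close crops.

```bash
cat > h.py <<'E'
import numpy as np, cv2
from cell import readout, eyes
from scipy.spatial.transform import Rotation as R
class Cam:
    def __init__(s,n):
        c=eyes.camera_info(n); s.f=192/np.tan(np.radians(c['vertical_fov'])/2)
        s.c=np.array([c['cx'],c['cy']]); s.k=c['k1']; s.R=cv2.Rodrigues(np.array(c['rvec']))[0]; s.t=np.array(c['tvec'])
        s.o=-s.R.T@s.t
    def proj(s,P):
        p=np.atleast_2d(P)@s.R.T+s.t; a=p[:,:2]/p[:,2:]; r2=(a**2).sum(1,keepdims=True)
        return a*(1+s.k*r2)*s.f+s.c
    def ray(s,uv):
        d=(np.array(uv,float)-s.c)/s.f; a=d.copy()
        for _ in range(30): a=d/(1+s.k*(a@a))
        v=s.R.T@np.array([a[0],a[1],1]); return v/np.linalg.norm(v)
    def atz(s,uv,z):
        v=s.ray(uv); return s.o+v*(z-s.o[2])/v[2]
def tri(uvs,cams):
    A=np.zeros((3,3));b=np.zeros(3)
    for uv,c in zip(uvs,cams):
        v=c.ray(uv);M=np.eye(3)-np.outer(v,v);A+=M;b+=M@c.o
    return np.linalg.solve(A,b)
def crop(src,dst,u,v,w,h,s):
    im=cv2.imread(src)[v:v+h,u:u+w]; cv2.imwrite(dst,cv2.resize(im,None,fx=s,fy=s,interpolation=cv2.INTER_CUBIC))
E
python3 - <<'E'
from h import *
crop('pics/side0.png','pics/c1.png',190,180,100,75,8)
crop('pics/side0.png','pics/c2.png',195,110,80,60,10)
crop('pics/top0.png','pics/c3.png',265,190,80,60,10)
crop('pics/top0.png','pics/c4.png',155,170,80,60,10)
S,T=Cam('side'),Cam('top'); print(S.o,T.o)
E
```

```text
[ 0.47623719 -0.7245909   0.86349907] [ 0.33729497 -0.00254619  1.42820463]
```

View pics/c1.png

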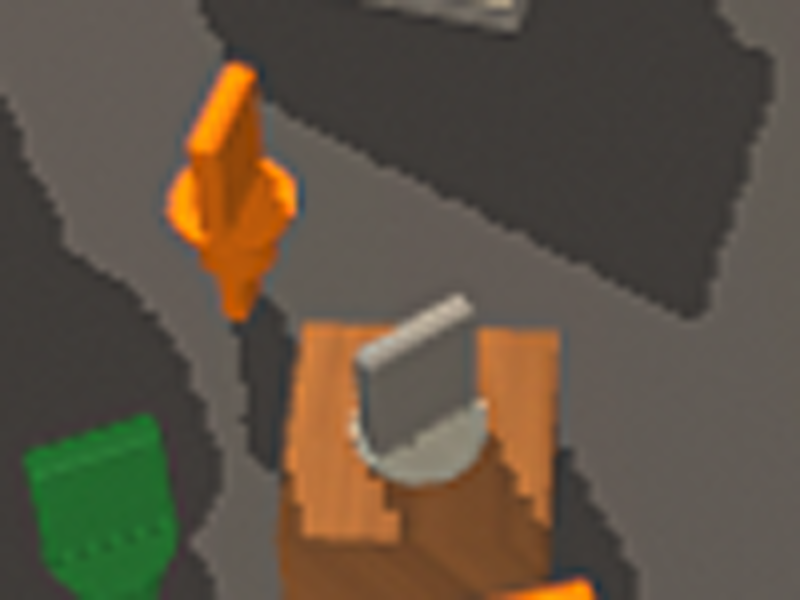

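View pics/c2.png

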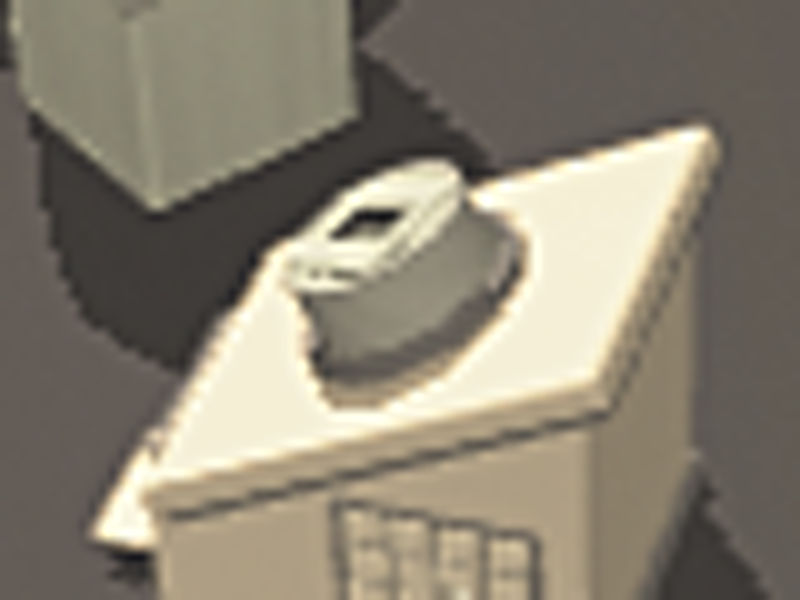

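View pics/c3.png

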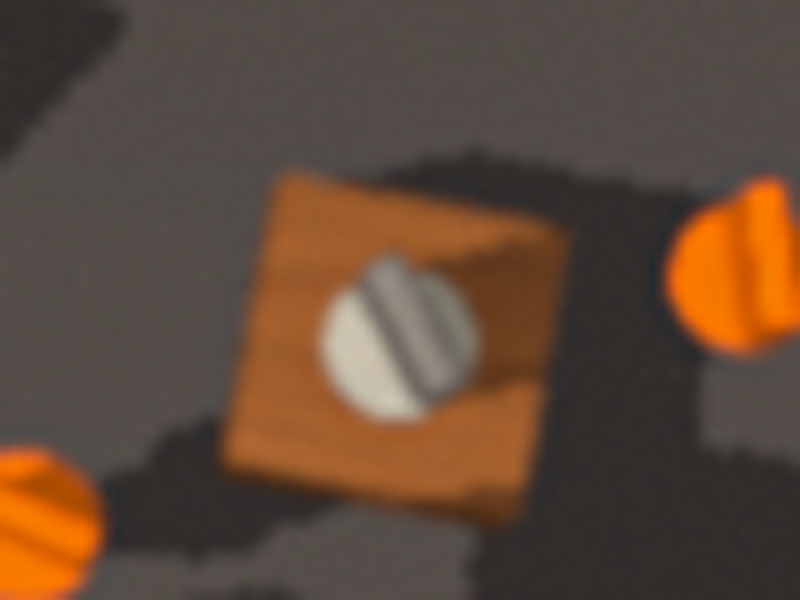

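View pics/c4.png

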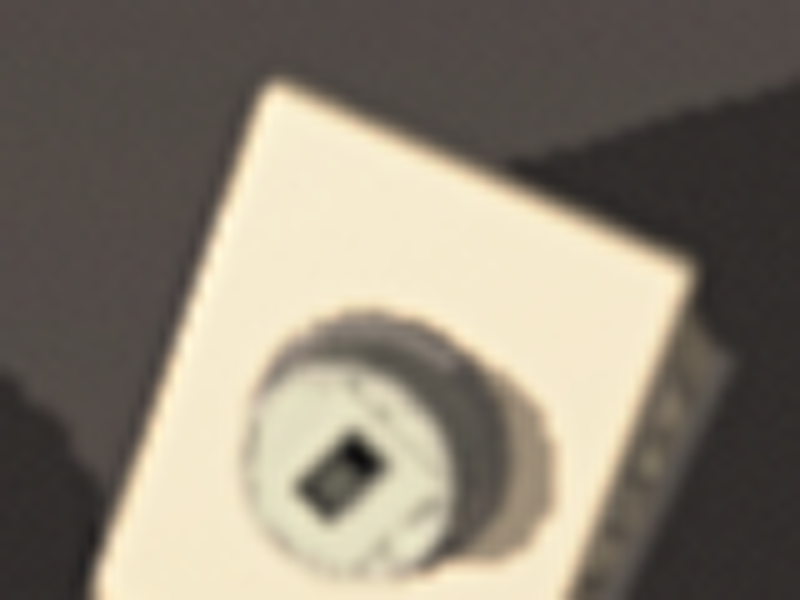

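Run:
```python
from h import *
from scipy.optimize import least_squares
S,T=Cam('side'),Cam('top')
def c3(x,y): return np.array([265+(x+.5)/10-.5,190+(y+.5)/10-.5])
def c4(x,y): return np.array([155+(x+.5)/10-.5,170+(y+.5)/10-.5])
def c1(x,y): return np.array([190+(x+.5)/8-.5,180+(y+.5)/8-.5])
def c2(x,y): return np.array([195+(x+.5)/10-.5,110+(y+.5)/10-.5])
np.set_printoptions(precision=4,suppress=True)
# block
B=[T.atz(c3(*p),.06)[:2] for p in [(283,172),(572,235),(517,525),(222,468)]]
print('block',B,np.mean(B,0),[np.linalg.norm(B[i]-B[i-1]) for i in range(4)])
Bs=[S.atz(c1(*p),.06)[:2] for p in [(302,322),(558,330)]]
print('side block back corners',Bs)
print('collar top',T.atz(c3(400,338),.065))
e1,e2=T.atz(c3(390,257),.115),T.atz(c3(443,395),.115)
print('bow top',e1,e2,(e1+e2)/2,np.linalg.norm(e1-e2),np.degrees(np.arctan2(*(e1-e2)[[1,0]])))
s1,s2=S.atz(c1(363,358),.115),S.atz(c1(467,304),.115)
print('bow side',s1,s2,(s1+s2)/2,np.linalg.norm(s1-s2),np.degrees(np.arctan2(*(s2-s1)[[1,0]])))
# slot
k=tri([c4(340,476),c2(367,224)],[T,S]); print('slot',k,T.proj(k)-c4(340,476),S.proj(k)-c2(367,224))
# lid corners
bl=tri([c4(272,80),c4(272,80)],[T,T]) if 0 else None
br=tri([c4(692,262),c2(708,132)],[T,S]); print('lid back right',br,S.proj(br)-c2(708,132))
print(T.atz(c4(272,80),.155),T.atz(c4(692,262),.155))
o=readout.get_obs(); q=o['q']
r=R.from_euler('z',q[0])*R.from_euler('y',q[1]-q[2]+q[3])*R.from_euler('z',q[4])*R.from_euler('x',q[5])
w=o['tool_rot']; print(r.as_matrix(), R.from_quat(w[[1,2,3,0]]).as_matrix())
```

```text
block [array([ 0.5575, -0.0942]), array([ 0.5402, -0.1835]), array([ 0.4506, -0.1672]), array([ 0.4658, -0.0771])] [ 0.5035 -0.1305] [np.float64(0.09333928735804112), np.float64(0.09092209921812193), np.float64(0.09107033670952329), np.float64(0.09140670179692549)]
side block back corners [array([ 0.4675, -0.0804]), array([ 0.5566, -0.0952])]
collar top [ 0.5064 -0.1304  0.065 ]
bow top [ 0.5241 -0.1225  0.115 ] [ 0.4837 -0.1385  0.115 ] [ 0.5039 -0.1305  0.115 ] 0.04350969816474794 21.63705661926414
bow side [ 0.4868 -0.1418  0.115 ] [ 0.5227 -0.1237  0.115 ] [ 0.5047 -0.1328  0.115 ] 0.040181677032227976 26.81085158036668
slot [0.5049 0.212  0.1424] [[0.013  0.2576]] [[ 0.2248 -0.0554]]
lid back right [0.576  0.1034 0.2452] [[-7.9796  1.7127]]
[0.6196 0.2363 0.155 ] [0.569  0.1114 0.155 ]
[[-0.0006  0.3679  0.9298]
 [-0.0014  0.9298 -0.3679]
 [-1.     -0.0015 -0.    ]] [[-0.0006  0.3679  0.9298]
 [-0.0014  0.9298 -0.3679]
 [-1.     -0.0015 -0.    ]]
```

Run:
```python
from h import *
crop('pics/top0.png','pics/c5.png',155,170,80,90,6.6)
crop('pics/top0.png','pics/c6.png',172,202,32,30,20)
crop('pics/side0.png','pics/c7.png',215,118,40,30,20)
```

```text
(no output)
```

View pics/c5.png

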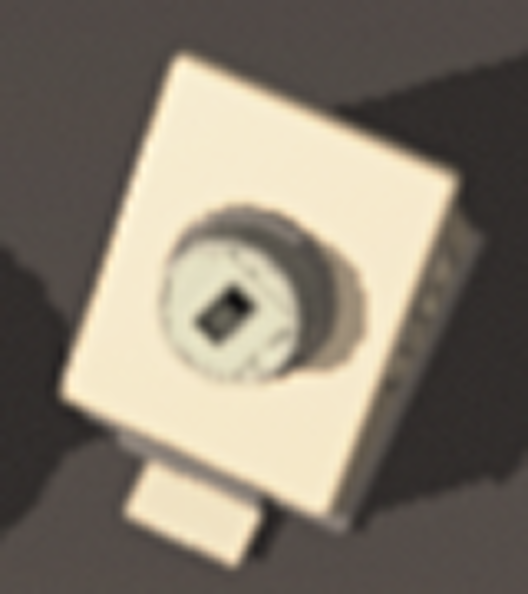

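View pics/c6.png

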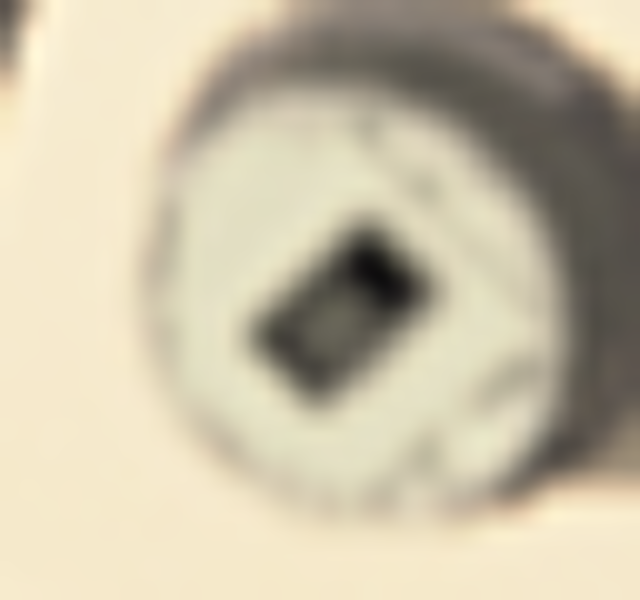

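View pics/c7.png

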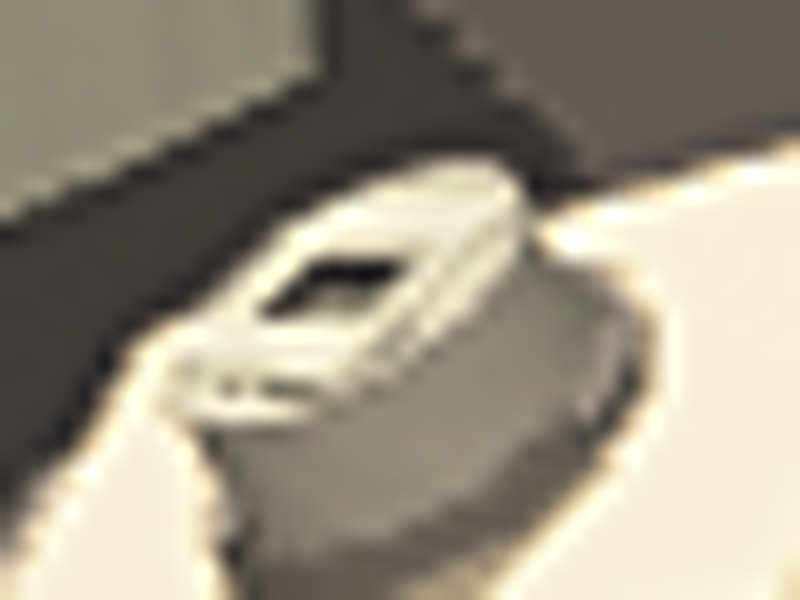

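Run:
```python
from h import *
from scipy.optimize import least_squares
np.set_printoptions(precision=4,suppress=True)
S,T=Cam('side'),Cam('top')
mk=lambda u,v,s:(lambda x,y: np.array([u+(x+.5)/s-.5,v+(y+.5)/s-.5]))
c5=mk(155,170,6.6);c6=mk(172,202,20);c7=mk(215,118,20);c2=mk(195,110,10)
tc=dict(BL=c5(181,50),BR=c5(460,178),FR=c5(332,518),FL=c5(60,397))
sc=dict(BL=c2(712,130),BR=c2(607,400),FR=c2(148,492))
a=np.radians(28)
def lid(p):
    x,y,yaw,ov=p; Rz=R.from_euler('z',yaw)
    d=dict(BL=(.075,.065,.155),BR=(.075,-.065,.155),FR=(-.075,-.065,.075),FL=(-.075,.065,.075))
    f=1+ov
    return {k:Rz.apply(np.array([v[0],v[1]*f,v[2]]))+[x,y,0] for k,v in d.items()}
def res(p):
    L=lid(p); return np.concatenate([T.proj(L[k])[0]-tc[k] for k in tc]+[S.proj(L[k])[0]-sc[k] for k in sc])
s=least_squares(res,[.525,.2,-.38,0],loss='soft_l1'); print(s.x,np.degrees(s.x[2])); print(res(s.x).reshape(-1,2))
yaw=s.x[2]
n=R.from_euler('z',yaw).apply([-np.sin(a),0,np.cos(a)])
face=R.from_euler('z',yaw).apply([-.034*np.sin(a),0,.115+.034*np.cos(a)])+[s.x[0],s.x[1],0]
print('face from lid',face,'n',n)
# slot fit
ex=R.from_euler('z',yaw).apply([np.cos(a),0,np.sin(a)]); ey=np.cross(n,ex)
ct=[c6(370,208),c6(438,290),c6(318,410),c6(246,330)]
cs=[c7(320,258),c7(412,260),c7(345,316),c7(258,318)]
def slot(p):
    c=p[:3];x=np.cos(p[3])*ex+np.sin(p[3])*ey;y=np.cross(n,x);h,w=.0148,.0083
    return np.array([c+h*x+w*y,c+h*x-w*y,c-h*x-w*y,c-h*x+w*y])
r2=lambda p:np.concatenate([(T.proj(slot(p))-ct).ravel(),(S.proj(slot(p))-cs).ravel()])
s2=least_squares(r2,[*face,-.4]);print(s2.x,np.degrees(s2.x[3]));print(r2(s2.x).reshape(-1,2))
p=s2.x; x=np.cos(p[3])*ex+np.sin(p[3])*ey; print('slot x',x)
# top only
r3=lambda p:(T.proj(slot(np.array([p[0],p[1],face[2],p[2]])))-ct).ravel()
print(least_squares(r3,[*face[:2],-.4]).x)
```

```text
[ 0.5228  0.2019 -0.4006  0.0611] -22.954071526339444
[[-0.2269  0.677 ]
 [ 0.1844  0.5851]
 [ 0.5164 -1.5499]
 [ 1.0819 -2.2386]
 [-0.2691 -0.9247]
 [-1.655  -1.6504]
 [ 0.2807 -0.1097]]
face from lid [0.5081 0.2082 0.145 ] n [-0.4323  0.1831  0.8829]
[ 0.5051  0.2118  0.1427 -0.2195] -12.577204565844534
[[-1.1553 -0.1378]
 [ 0.0749 -0.8411]
 [ 0.9729  0.8041]
 [-0.017   1.4323]
 [ 5.6118 -0.6054]
 [-1.5169  2.5566]
 [-4.7985  0.5806]
 [ 2.0903 -2.736 ]]
slot x [ 0.7086 -0.5366  0.4582]
[ 0.5057  0.2113 -0.4159]
```

```bash
cat > lock.py <<'E'
from h import *
from scipy.optimize import least_squares
np.set_printoptions(precision=4,suppress=True)
S,T=Cam('side'),Cam('top')
mk=lambda u,v,s:(lambda x,y: np.array([u+(x+.5)/s-.5,v+(y+.5)/s-.5]))
c6=mk(172,202,20);c7=mk(215,118,20)
a=np.radians(28); yaw=-0.395
Rz=R.from_euler('z',yaw); n=Rz.apply([-np.sin(a),0,np.cos(a)])
ex=Rz.apply([np.cos(a),0,np.sin(a)]); ey=np.cross(n,ex)
E
python3 - <<'E'
from lock import *
face=np.array([.508,.208,.145])
ct=[c6(370,208),c6(438,290),c6(318,410),c6(246,330)]
cs=[c7(412,260),c7(345,316),c7(258,318),c7(320,258)]
def slot(p):
    c=p[:3];x=np.cos(p[3])*ex+np.sin(p[3])*ey;y=np.cross(n,x);h,w=.0148,.0083
    return np.array([c+h*x+w*y,c+h*x-w*y,c-h*x-w*y,c-h*x+w*y])
r2=lambda p:np.concatenate([(T.proj(slot(p))-ct).ravel(),(S.proj(slot(p))-cs).ravel()])
s2=least_squares(r2,[*face,-.4]);print(s2.x,np.degrees(s2.x[3]));print(r2(s2.x).reshape(-1,2))
for t0 in (-.2,-.3,-.4,-.5): print(t0, np.sum(r2([*s2.x[:3],t0])**2))
# face outlines predicted -> overlay
import cv2
for nm,cam,(u,v,w,h) in (('top',T,(165,195,50,40)),('side',S,(210,115,50,40))):
    im=cv2.resize(cv2.imread(f'pics/{nm}0.png')[v:v+h,u:u+w],None,fx=15,fy=15,interpolation=cv2.INTER_CUBIC)
    th=np.linspace(0,6.283,80); c=s2.x[:3]
    P=c+.0335*(np.cos(th)[:,None]*ex+np.sin(th)[:,None]*ey)
    for Q,col in ((P,(0,0,255)),(slot(s2.x),(255,0,0))):
        q=(cam.proj(Q)-[u,v]+.5)*15-.5
        cv2.polylines(im,[q.round().astype(int)],True,col,1)
    cv2.imwrite(f'pics/ov_{nm}.png',im)
E
```

```text
[ 0.5051  0.2116  0.1429 -0.4463] -25.57275005541726
[[ 0.0955  0.1856]
 [ 0.5847  0.3478]
 [-0.2007  0.4752]
 [-0.4621  0.2519]
 [ 0.8142 -0.1028]
 [ 0.864   0.4039]
 [-0.2461 -0.1808]
 [-0.0777 -0.4236]]
-0.2 14.328247220949418
-0.3 7.003732614972963
-0.4 3.326896244135668
-0.5 3.4747540872932308
```

View pics/ov_top.png

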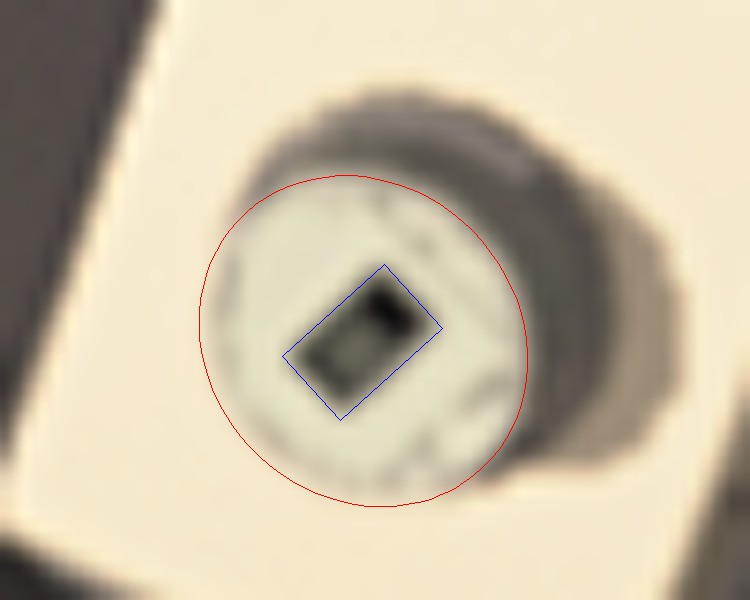

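View pics/ov_side.png

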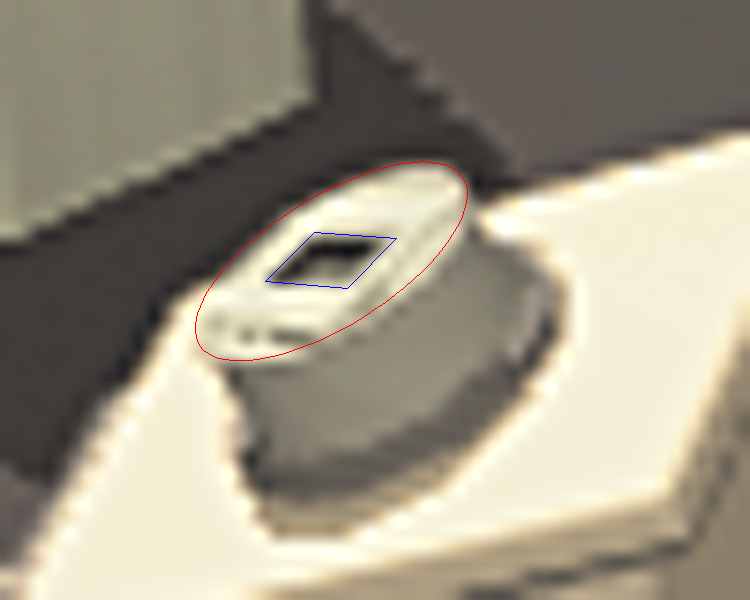

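```bash
cat > ik.py <<'E'
from h import *
from scipy.optimize import least_squares
def fkR(q1,p,q5,q6): return R.from_euler('z',q1)*R.from_euler('y',p)*R.from_euler('z',q5)*R.from_euler('x',q6)
def tool(nz,xk,flip):  # tool rotation: x=-n, y=perp to key x
    x=-np.array(nz); z=np.array(xk)*(1 if flip else -1); z=z-x*(x@z); z/=np.linalg.norm(z); y=np.cross(z,x)
    return R.from_matrix(np.column_stack([x,y,z]))
def solve(pos,Rt,L,prev):
    # L tcp to wrist(q5) ; q5 axis through wrist centre => q1 from wrist centre azimuth
    wc=np.array(pos)-L*Rt.as_matrix()[:,0]; q1=np.arctan2(wc[1],wc[0])
    M=(R.from_euler('z',-q1)*Rt)
    x=M.as_matrix()[:,0]; q5=np.arcsin(x[1]); p=np.arctan2(-x[2],x[0])
    q6=((R.from_euler('y',p)*R.from_euler('z',q5)).inv()*M).as_rotvec()
    return q1,p,q5,q6[0]
E
python3 - <<'E'
from lock import *; from ik import *
c=np.array([.5051,.2116,.1429])
for L in (.2,.3):
  for flip in (0,1):
    for ang in (-.44,-.44-.96,-.44-1.4):
      x=np.cos(ang)*ex+np.sin(ang)*ey
      print(L,flip,ang,np.array(solve(c+.035*n,tool(n,x,flip),L,0)))
    print('grasp',np.array(solve([.504,-.131,.073],tool([0,0,1],[np.cos(.4),np.sin(.4),0],flip),L,0)))
E
```

```text
0.2 0 -0.44 [ 0.5622  1.2737 -0.3939 -1.8041]
0.2 0 -1.4 [ 0.5622  1.2737 -0.3939 -0.8441]
0.2 0 -1.8399999999999999 [ 0.5622  1.2737 -0.3939 -0.4041]
grasp [-0.2543  1.5708  0.      2.4873]
0.2 1 -0.44 [ 0.5622  1.2737 -0.3939  1.3375]
0.2 1 -1.4 [ 0.5622  1.2737 -0.3939  2.2975]
0.2 1 -1.8399999999999999 [ 0.5622  1.2737 -0.3939  2.7375]
grasp [-0.2543  1.5708  0.     -0.6543]
0.3 0 -0.44 [ 0.6473  1.3089 -0.4174 -1.715 ]
0.3 0 -1.4 [ 0.6473  1.3089 -0.4174 -0.755 ]
0.3 0 -1.8399999999999999 [ 0.6473  1.3089 -0.4174 -0.315 ]
grasp [-0.2543  1.5708  0.      2.4873]
0.3 1 -0.44 [ 0.6473  1.3089 -0.4174  1.4266]
0.3 1 -1.4 [ 0.6473  1.3089 -0.4174  2.3866]
0.3 1 -1.8399999999999999 [ 0.6473  1.3089 -0.4174  2.8266]
grasp [-0.2543  1.5708  0.     -0.6543]
```

```bash
cat > plan.py <<'E'
import json,sys
from ik import *
np.set_printoptions(precision=3,suppress=True)
def cur():
    o=readout.get_obs(); w=o['tool_rot']; return o['tcp_pos'],R.from_quat(w[[1,2,3,0]])
def inc(p0,R0,p1,R1):
    d=R0.inv().apply(np.array(p1)-p0)/.04; w=(R0.inv()*R1).as_rotvec()/np.radians(6)
    return np.r_[d,w]
def apply(p0,R0,i):
    i=np.array(i); return p0+R0.apply(i[:3]*.04), R0*R.from_rotvec(i[3:6]*np.radians(6))
E
python3 - <<'E'
from plan import *
S,T=Cam('side'),Cam('top')
for uv,s in (((267,242),(219,200)),((340,217),(256,262)),((313,259),(203,243))):
    print(tri([uv,s],[T,S]), T.atz(uv,.09))
p,r=cur()
for k in (.38,.40):
  Rt=tool([0,0,1],[np.cos(k),np.sin(k),0],0)
  print(inc(p,r,[.504,-.131,.22],Rt), Rt.as_matrix()[:,1])
E
```

```text
[ 0.447 -0.017  0.076] [ 0.445 -0.017  0.09 ]
[ 0.529 -0.237  0.076] [ 0.525 -0.235  0.09 ]
[ 0.399 -0.157  0.068] [ 0.398 -0.154  0.09 ]
[  0.282 -11.524  12.921  22.773   0.017   0.007] [ 0.371 -0.929  0.   ]
[  0.282 -11.524  12.921  22.582   0.017   0.007] [ 0.389 -0.921  0.   ]
```

{"op": "drive_tool", "data": {
  "increments": [
    [0.0,-0.72,0.8,1.4,0,0,0.2],
    [0.0,-1.44,1.6,2.8,0,0,0.45],
    [0.0,-2.16,2.4,4.2,0,0,0.45],
    [0.0,-2.88,3.2,5.6,0,0,0.45],
    [0.0,-3.6,4.0,7.0,0,0,0.45],
    [0.0,-4.32,4.8,8.4,0,0,0.45],
    [0.0,-5.04,5.6,9.8,0,0,0.45],
    [0.0,-5.76,6.4,11.2,0,0,0.45]
  ],
  "force": 70
}}

```text
time: 0.9
tcp_pos: [0.3466, 0.178, 0.2312]
tool_rot: [0.504, 0.496, 0.504, -0.496]
wrist_force: [0.9, 0.3, 0.3]
opening: 0.047
```

Run:
```python
from plan import *
p,r=cur(); o=readout.get_obs();print(o['q'],o['opening'],p)
p0=np.array([0.19301186, 0.48779377, 0.23053292]); R0=R.from_quat(np.array([0.1318682 ,  0.69470379, -0.1329719,0.69448966]))
pc,rc=apply(p0,R0,[0,-5.76,6.4,11.2,0,0])
Rt=tool([0,0,1],[np.cos(.39),np.sin(.39),0],0)
print(pc,p,inc(pc,rc,[.504,-.131,.20],Rt)); print(inc(p,r,[.504,-.131,.20],Rt))
```

```text
[ 0.474 -0.13  -0.295  1.406 -0.     2.03 ] 0.04695234086726634 [0.347 0.178 0.231]
[0.346 0.179 0.231] [0.347 0.178 0.231] [ 0.782  3.778  7.84  11.478  0.016 -0.003]
[ 0.779  3.815  7.785 11.423  0.    -0.   ]
```

{"op": "drive_tool", "data": {
  "increments": [
    [0.0,0.48,1.0,1.43,0,0,0.45],
    [0.1,0.96,2.0,2.86,0,0,0.45],
    [0.2,1.44,3.0,4.29,0,0,0.45],
    [0.3,1.92,4.0,5.72,0,0,0.45],
    [0.4,2.4,5.0,7.15,0,0,0.45],
    [0.5,2.88,6.0,8.58,0,0,0.45],
    [0.6,3.36,7.0,10.01,0,0,0.45],
    [0.78,3.78,7.84,11.45,0,0,0.45]
  ]
}}

```text
time: 1.7
tcp_pos: [0.5049, -0.1329, 0.1998]
tool_rot: [0.136, 0.694, 0.136, -0.694]
wrist_force: [-0.1, -0.3, 0.2]
opening: 0.047
```

Run:
```python
from plan import *
p,r=cur(); o=readout.get_obs();print(o['time'],o['q'],o['opening'],p)
print(r.as_matrix())
Rt=tool([0,0,1],[np.cos(.39),np.sin(.39),0],0)
print(inc(p,r,[.504,-.131,.073],Rt))
for n in ("side","top"):
    cv2.imwrite(f"pics/{n}1.png",cv2.cvtColor(eyes.capture(n),cv2.COLOR_RGB2BGR))
crop('pics/side1.png','pics/d1.png',190,150,110,110,7); crop('pics/top1.png','pics/d2.png',260,185,90,70,8)
```

```text
1.7 [-0.257  0.122 -0.113  1.336 -0.     2.498] 0.04700002756236838 [ 0.505 -0.133  0.2  ]
[[ 0.     0.377 -0.926]
 [-0.    -0.926 -0.377]
 [-1.     0.    -0.   ]]
[ 3.169 -0.052  0.002 -0.035 -0.001 -0.001]
```

View pics/d1.png

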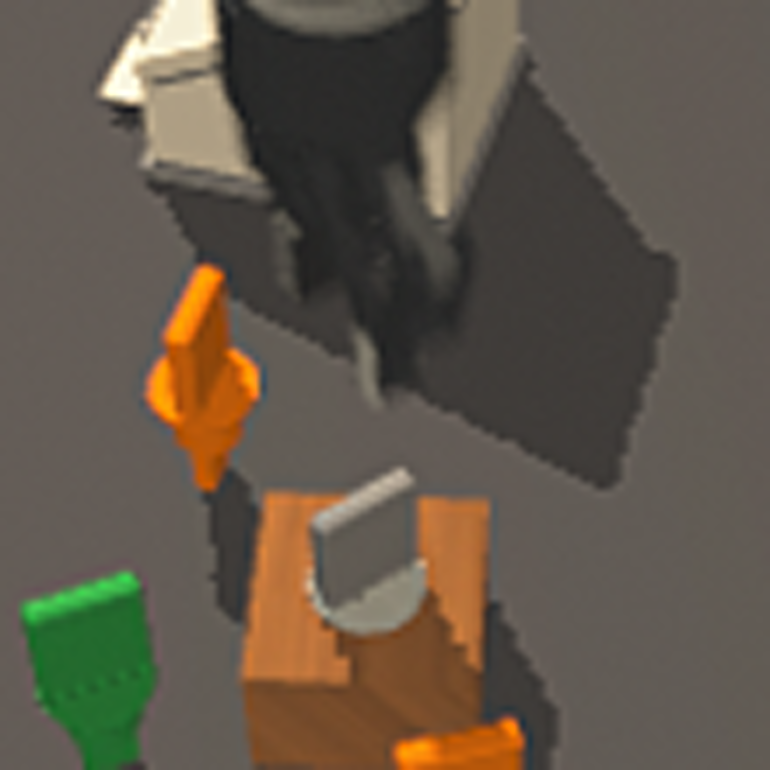

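View pics/d2.png

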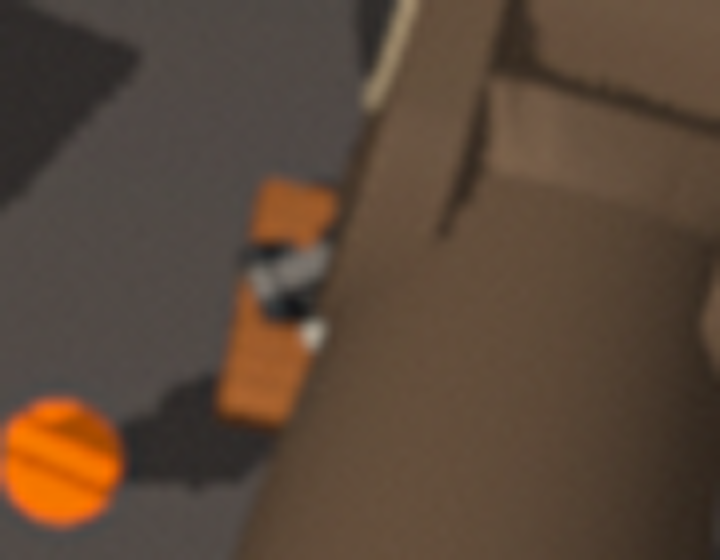

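The grey-bowed key stands in the brown block (side crop ~(365,530)), with the open fingers above it. The orange and green keys are clear of the gripper's descent.

{"op": "drive_tool", "data": {
  "increments": [
    [0.8,-0.05,0,0,0,0,0.45],
    [1.6,-0.05,0,0,0,0,0.45],
    [2.4,-0.05,0,0,0,0,0.45],
    [3.17,-0.05,0,0,0,0,0.45],
    [3.17,-0.05,0,0,0,0,0.45],
    [3.17,-0.05,0,0,0,0,1],
    [3.17,-0.05,0,0,0,0,1],
    [3.17,-0.05,0,0,0,0,1]
  ]
}}

```text
time: 2.6
tcp_pos: [0.5048, -0.1291, 0.0754]
tool_rot: [0.139, 0.695, 0.138, -0.692]
wrist_force: [-1.5, -0.9, 3.6]
opening: 0.0112
```

Run:
```python
from plan import *
p,r=cur(); o=readout.get_obs();print(o['time'],o['opening'],p,o['wrist_force'],o['ft_torque'],o['dq'])
cv2.imwrite(f"pics/side2.png",cv2.cvtColor(eyes.capture('side'),cv2.COLOR_RGB2BGR))
crop('pics/side2.png','pics/d3.png',190,150,110,110,7)
```

```text
2.6 0.011206013370038301 [ 0.505 -0.129  0.075] [-1.546 -0.945  3.564] [-0.068  0.067 -0.   ] [-0.002 -0.    -0.003 -0.001  0.001 -0.   ]
```

View pics/d3.png

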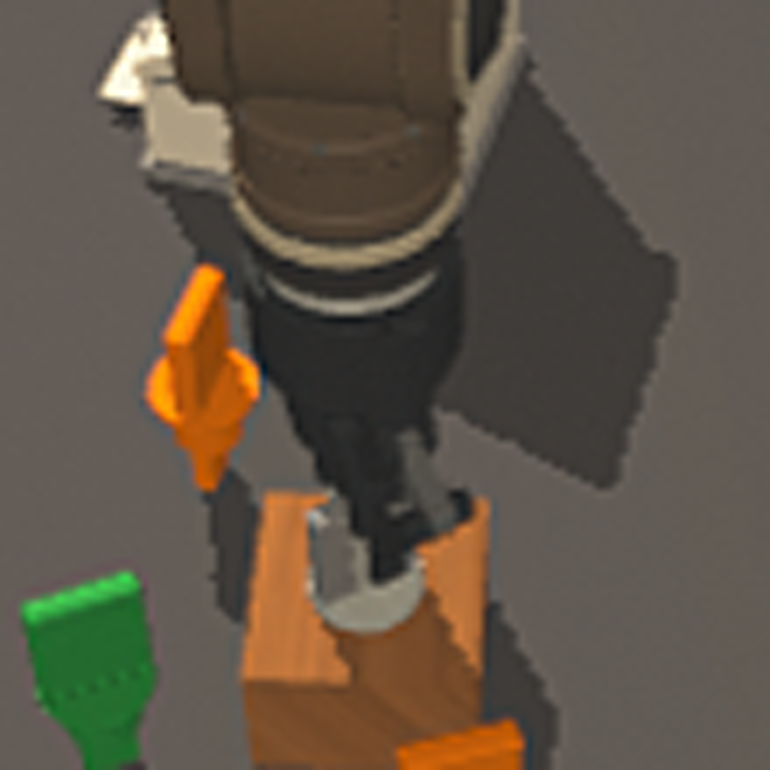

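{"op": "drive_tool", "data": {
  "increments": [
    [-0.1,0,0,0,0,0,1],
    [-0.5,0,0,0,0,0,1],
    [-1.2,0,0,0,0,0,1],
    [-2.0,0,0,0,0,0,1],
    [-3.0,0,0,0,0,0,1],
    [-4.0,0,0,0,0,0,1],
    [-4.9,0,0,0,0,0,1],
    [-5.2,0,0,0,0,0,1]
  ]
}}

```text
time: 3.45
tcp_pos: [0.5042, -0.1289, 0.2857]
tool_rot: [0.139, 0.695, 0.138, -0.692]
wrist_force: [0.2, -0.3, -0.3]
opening: 0.0112
```

Run:
```python
from plan import *; from lock import *
p,r=cur(); o=readout.get_obs();print(o['time'],o['opening'],p,o['q'],o['wrist_force'])
print(r.as_matrix())
c=np.array([.5051,.2116,.1429]); ang=-.44
x=np.cos(ang)*ex+np.sin(ang)*ey
Rt=tool(n,x,1); h=.03
tgt=c+n*(.0704+h)
print(tgt,inc(p,r,tgt,Rt),(r.inv()*Rt).magnitude()*57.3)
cv2.imwrite(f"pics/side3.png",cv2.cvtColor(eyes.capture('side'),cv2.COLOR_RGB2BGR))
crop('pics/side3.png','pics/d4.png',180,80,130,120,6)
```

```text
3.45 0.011242694383508695 [ 0.5042 -0.1289  0.2857] [-0.2504  0.1195  0.0722  1.5178  0.0002  2.4975] [ 0.1845 -0.2926 -0.3222]
[[ 0.0055  0.3836 -0.9235]
 [-0.0012 -0.9235 -0.3837]
 [-1.      0.0033 -0.0046]]
[0.4616 0.2297 0.2315] [  1.3361  -8.6935  -2.449  -17.8628  -0.9448   5.3019] 111.94985748971054
```

View pics/d4.png

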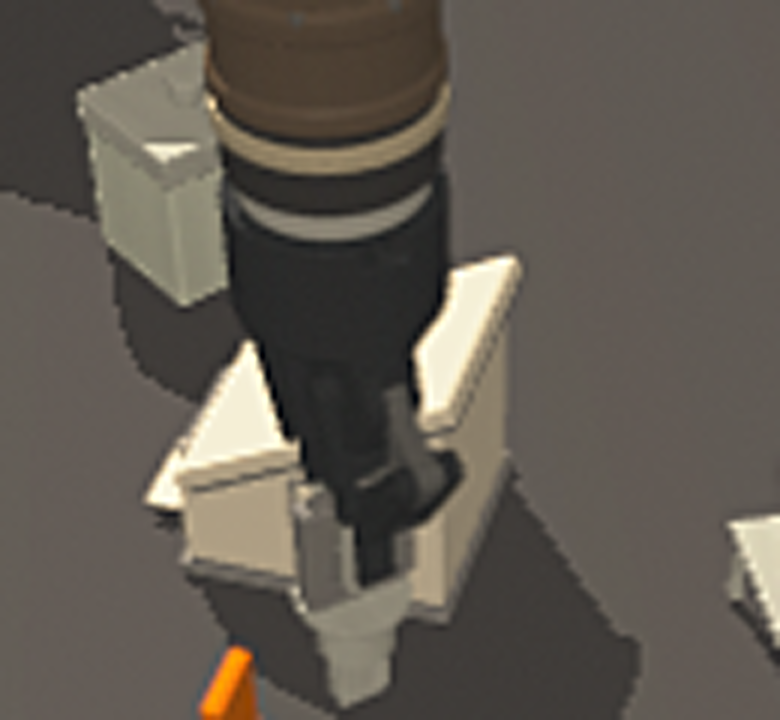

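{"op": "drive_tool", "data": {
  "increments": [
    [0.0,-0.5,-0.15,-1.1,-0.06,0.33,1],
    [0.0,-1.1,-0.3,-2.2,-0.12,0.66,1],
    [0.0,-1.7,-0.45,-3.3,-0.18,1.0,1],
    [0.1,-2.3,-0.6,-4.4,-0.24,1.32,1],
    [0.2,-2.9,-0.8,-5.5,-0.3,1.65,1],
    [0.3,-3.5,-1.0,-6.6,-0.36,1.98,1],
    [0.4,-4.1,-1.1,-7.7,-0.42,2.3,1],
    [0.5,-4.5,-1.25,-8.9,-0.47,2.65,1]
  ]
}}

```text
time: 4.3
tcp_pos: [0.4794, 0.0579, 0.2591]
tool_rot: [0.53, 0.551, 0.339, -0.548]
wrist_force: [-0.1, 0.3, -1.3]
opening: 0.0113
```

```bash
cat > tolock.py <<'E'
from plan import *; from lock import *
def go(h,ang=-.44,dx=0,dy=0,tip=.0704,c=np.array([.5051,.2116,.1429])):
    p,r=cur(); o=readout.get_obs();print('t',o['time'],o['opening'],p,o['q'],o['wrist_force'],o['ft_torque'])
    x=np.cos(ang)*ex+np.sin(ang)*ey; Rt=tool(n,x,1)
    tgt=c+n*(tip+h)+dx*ex+dy*ey
    print('tgt',tgt,'inc',inc(p,r,tgt,Rt),'deg',(r.inv()*Rt).magnitude()*57.3)
    return p,r
def state(c=np.array([.5051,.2116,.1429]),tip=.0704):
    p,r=cur(); M=r.as_matrix(); t=p+tip*M[:,0]-c
    zk=M[:,2]; ang=np.arctan2(zk@ey,zk@ex)
    o=readout.get_obs(); B=np.array([ex,ey,n])
    print('t',round(o['time'],2),'tip in face frame mm',(B@t*1000).round(1),'ang',round(ang,3),'tilt',round(np.arccos(-M[:,0]@n),3),
      'F(ex,ey,n)',(B@o['wrist_force']).round(1),'T',(B@o['ft_torque']).round(2),'q5,6',o['q'][4:].round(2),'open',round(o['opening'],4))
E
python3 -c "
from tolock import *
go(.03); state()"
```

```text
t 4.3 0.011251367581008228 [0.4794 0.0579 0.2591] [ 0.2711 -0.0539 -0.1916  1.3227 -0.2482  2.0608] [-0.0683  0.3056 -1.3118] [0.2793 0.223  0.0209]
tgt [0.4616 0.2297 0.2315] inc [-0.3048 -1.4642 -4.1104 -8.8892 -0.5002  2.7163] deg 55.85438979234591
t 4.3 tip in face frame mm [  68.6 -160.7   18.3] ang -1.367 tilt 0.279 F(ex,ey,n) [-0.8  0.3 -1.1] T [ 0.16  0.31 -0.06] q5,6 [-0.25  2.06] open 0.0113
```

{"op": "drive_tool", "data": {
  "increments": [
    [-0.05,-0.2,-0.5,-1.1,-0.06,0.33,1],
    [-0.1,-0.4,-1.0,-2.2,-0.12,0.67,1],
    [-0.15,-0.6,-1.6,-3.3,-0.18,1.0,1],
    [-0.2,-0.8,-2.2,-4.4,-0.25,1.35,1],
    [-0.25,-1.0,-2.8,-5.5,-0.3,1.7,1],
    [-0.3,-1.2,-3.4,-6.7,-0.37,2.05,1],
    [-0.3,-1.4,-3.9,-7.9,-0.45,2.4,1],
    [-0.3,-1.46,-4.11,-8.9,-0.5,2.72,1]
  ]
}}

```text
time: 5.1
tcp_pos: [0.4628, 0.2298, 0.2308]
tool_rot: [0.799, 0.281, 0.456, -0.274]
wrist_force: [0.1, 0.1, -1.0]
opening: 0.0112
```

```bash
python3 -c "
from tolock import *
state();go(.03)
for n_ in ('side','top'):
    cv2.imwrite(f'pics/{n_}4.png',cv2.cvtColor(eyes.capture(n_),cv2.COLOR_RGB2BGR))
crop('pics/side4.png','pics/e1.png',195,80,80,75,9); crop('pics/top4.png','pics/e2.png',150,170,80,75,9)
p,r=cur(); t=p+.0704*r.as_matrix()[:,0]
print(S.proj(t),T.proj(t), S.proj(p),T.proj(p))
"
```

```text
t 5.1 tip in face frame mm [ 0.7  0.4 28.8] ang -0.437 tilt 0.001 F(ex,ey,n) [-0.4  0.2 -0.8] T [-0.01  0.6  -0.01] q5,6 [-0.43  1.48] open 0.0112
t 5.1 0.011215207493905798 [0.4628 0.2298 0.2308] [ 0.7026 -0.1001 -0.3545  1.0791 -0.4318  1.4827] [ 0.0648  0.137  -0.9505] [ 0.2285  0.5534 -0.0164]
tgt [0.4616 0.2297 0.2315] inc [-0.0288 -0.018  -0.0088  0.0269  0.0066  0.0053] deg 0.16896103032569257
[[227.1842 124.7439]] [[185.4735 220.2893]] [[215.7643 106.5929]] [[176.3255 228.447 ]]
```

View pics/e1.png

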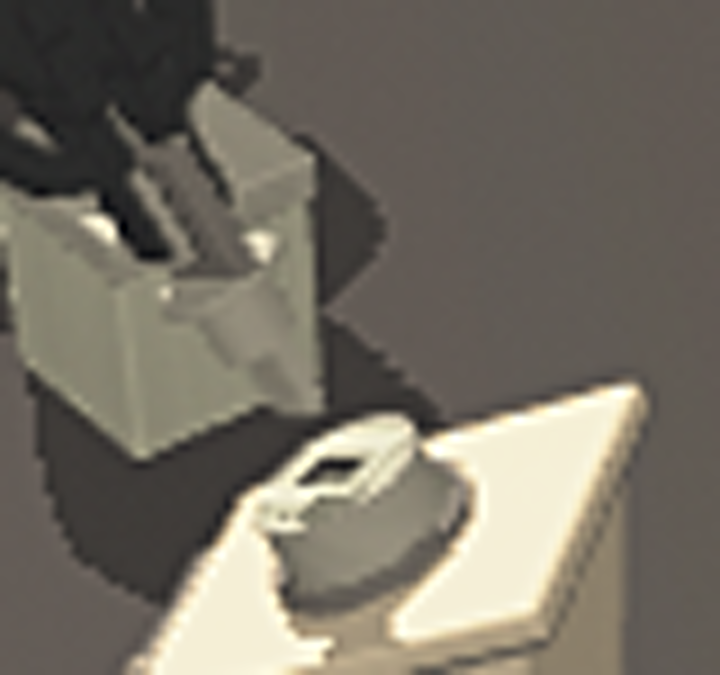

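View pics/e2.png

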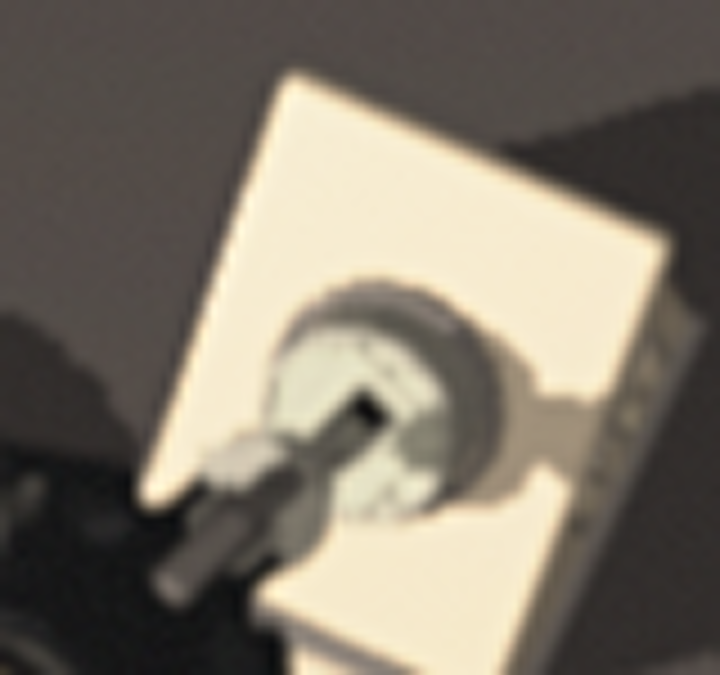

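The side view shows the tang tip at crop (298,408), against (294,407) predicted. The key hangs right over the slot, aligned along it.

{"op": "drive_tool", "data": {
  "increments": [
    [0.2,0,0,0,0,0,1],
    [0.4,0,0,0,0,0,1],
    [0.5,0,0,0,0,0,1],
    [0.6,0,0,0,0,0,1],
    [0.65,0,0,0,0,0,1],
    [0.7,0,0,0,0,0,1],
    [0.75,0,0,0,0,0,1],
    [0.8,0,0,0,0,0,1]
  ]
}}

```text
time: 6.0
tcp_pos: [0.4778, 0.2234, 0.2081]
tool_rot: [0.798, 0.285, 0.454, -0.274]
wrist_force: [-22.8, 3.2, 25.9]
opening: 0.0111
```

```bash
python3 -c "
from tolock import *
state()"
```

```text
t 6.0 tip in face frame mm [4.5 0.5 1.1] ang -0.446 tilt 0.004 F(ex,ey,n) [-7.5 -5.8 33.4] T [-1.95  2.12 -0.12] q5,6 [-0.42  1.45] open 0.0111
```

{"op": "drive_tool", "data": {
  "increments": [
    [-0.1,0,0,0,0,0,1],
    [-0.12,0,0,0,0,0,1],
    [-0.1,-0.02,-0.04,0,0,0,1],
    [-0.05,-0.03,-0.06,0,0,0,1],
    [0.0,-0.04,-0.08,0,0,0,1],
    [0.0,-0.05,-0.1,0,0,0,1],
    [0.0,-0.05,-0.1,0,0,0,1],
    [0.0,-0.05,-0.1,0,0,0,1]
  ],
  "force": 110
}}

```text
time: 6.8
tcp_pos: [0.4744, 0.2242, 0.2034]
tool_rot: [0.798, 0.284, 0.455, -0.276]
wrist_force: [-0.0, 0.1, -0.9]
opening: 0.0106
```

```bash
python3 -c "
from tolock import *
state()
for n_ in ('side','top'):
    cv2.imwrite(f'pics/{n_}5.png',cv2.cvtColor(eyes.capture(n_),cv2.COLOR_RGB2BGR))
crop('pics/side5.png','pics/f1.png',205,100,50,45,14); crop('pics/top5.png','pics/f2.png',165,190,50,45,14)
"
```

```text
t 6.8 tip in face frame mm [-0.8 -0.2 -1.4] ang -0.445 tilt 0.002 F(ex,ey,n) [-0.5  0.  -0.8] T [0.03 0.59 0.02] q5,6 [-0.43  1.46] open 0.0106
```

View pics/f1.png

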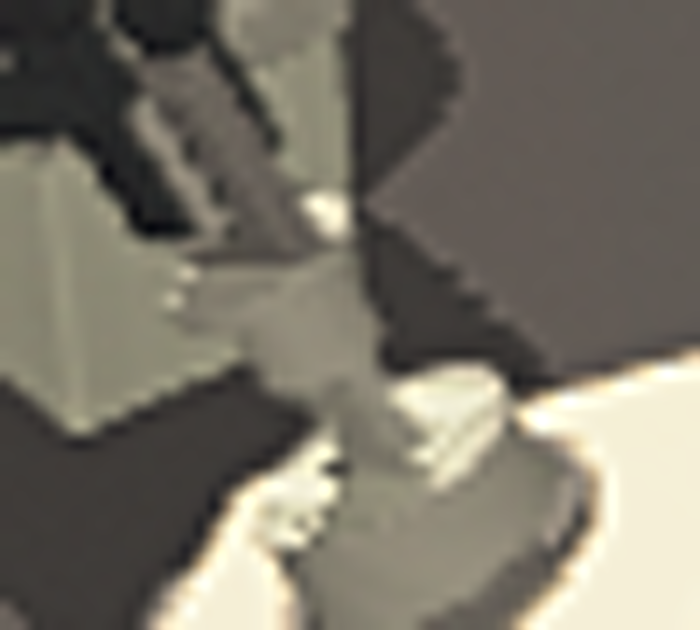

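View pics/f2.png

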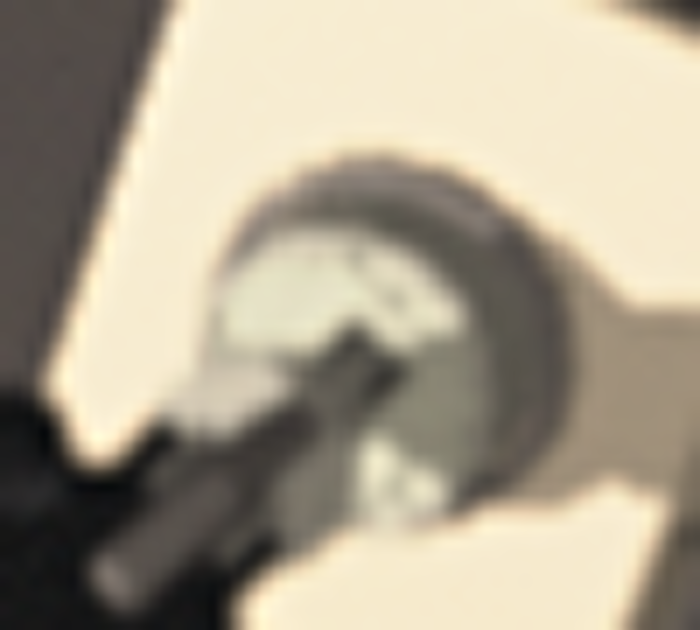

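{"op": "drive_tool", "data": {
  "increments": [
    [0.05,0,0,0,0,0,1],
    [0.1,0,0,0,0,0,1],
    [0.15,0,0,0,0,0,1],
    [0.2,0,0,0,0,0,1],
    [0.2,0,0,0,0,0,1],
    [0.2,0,0,0,0,0,1],
    [0.2,0,0,0,0,0,1],
    [0.2,0,0,0,0,0,1]
  ]
}}

```text
time: 7.7
tcp_pos: [0.4776, 0.2228, 0.196]
tool_rot: [0.798, 0.284, 0.455, -0.276]
wrist_force: [-0.9, 2.0, -4.1]
opening: 0.0107
```

```bash
python3 -c "
from tolock import *
state()"
```

```text
t 7.7 tip in face frame mm [-1.2 -0.3 -9.6] ang -0.445 tilt 0.001 F(ex,ey,n) [-3.4  1.5 -2.9] T [ 0.55  1.36 -0.  ] q5,6 [-0.42  1.45] open 0.0107
```

{"op": "drive_tool", "data": {
  "increments": [
    [0.05,0,0,0,0,0,1],
    [0.1,0,0,0,0,0,1],
    [0.15,0,0,0,0,0,1],
    [0.2,0,0,0,0,0,1],
    [0.2,0,0,0,0,0,1],
    [0.2,0,0,0,0,0,1],
    [0.2,0,0,0,0,0,1],
    [0.2,0,0,0,0,0,1]
  ]
}}

```text
time: 8.5
tcp_pos: [0.4812, 0.2215, 0.1892]
tool_rot: [0.798, 0.284, 0.455, -0.275]
wrist_force: [-2.4, 4.7, -4.3]
opening: 0.0107
```

```bash
python3 -c "
from tolock import *
state()"
```

```text
t 8.5 tip in face frame mm [ -1.   -0.1 -17.4] ang -0.445 tilt 0.002 F(ex,ey,n) [-5.5  3.4 -1.9] T [0.83 1.77 0.06] q5,6 [-0.42  1.45] open 0.0107
```

{"op": "drive_tool", "data": {
  "increments": [
    [0.05,0,-0.02,0,0,0,1],
    [0.1,0,-0.04,0,0,0,1],
    [0.15,0,-0.04,0,0,0,1],
    [0.2,0,-0.04,0,0,0,1],
    [0.25,0,-0.04,0,0,0,1],
    [0.3,0,-0.04,0,0,0,1],
    [0.33,0,-0.04,0,0,0,1],
    [0.33,0,-0.04,0,0,0,1]
  ]
}}

```text
time: 9.3
tcp_pos: [0.4859, 0.2201, 0.1791]
tool_rot: [0.798, 0.285, 0.454, -0.275]
wrist_force: [-14.2, 0.8, 13.3]
opening: 0.0113
```

```bash
python3 -c "
from tolock import *
state()"
```

```text
t 9.3 tip in face frame mm [ -1.3   0.6 -28.6] ang -0.446 tilt 0.003 F(ex,ey,n) [-5.6 -4.7 18.1] T [-1.17  1.71  0.03] q5,6 [-0.42  1.44] open 0.0113
```

{"op": "drive_tool", "data": {
  "increments": [
    [0.03,0,0,0,0,0,1],
    [0.05,0,0,0.3,0,0,1],
    [0.05,0,0,0.6,0,0,1],
    [0.05,0,0,0.3,0,0,1],
    [0.05,0,0,-0.3,0,0,1],
    [0.05,0,0,-0.6,0,0,1],
    [0.05,0,0,-0.3,0,0,1],
    [0.05,0,0,0,0,0,1]
  ]
}}

```text
time: 10.1
tcp_pos: [0.4861, 0.2201, 0.179]
tool_rot: [0.798, 0.285, 0.454, -0.274]
wrist_force: [-25.5, 2.0, 26.6]
opening: 0.0107
```

```bash
python3 -c "
from tolock import *
state()
for n_ in ('side','top'):
    cv2.imwrite(f'pics/{n_}6.png',cv2.cvtColor(eyes.capture(n_),cv2.COLOR_RGB2BGR))
crop('pics/side6.png','pics/g1.png',205,100,50,45,14); crop('pics/top6.png','pics/g2.png',165,190,50,45,14)
"
```

```text
t 10.1 tip in face frame mm [ -1.1   0.8 -28.7] ang -0.446 tilt 0.004 F(ex,ey,n) [-8.9 -8.  34.9] T [-2.27  2.61  0.09] q5,6 [-0.42  1.44] open 0.0107
```

View pics/g1.png

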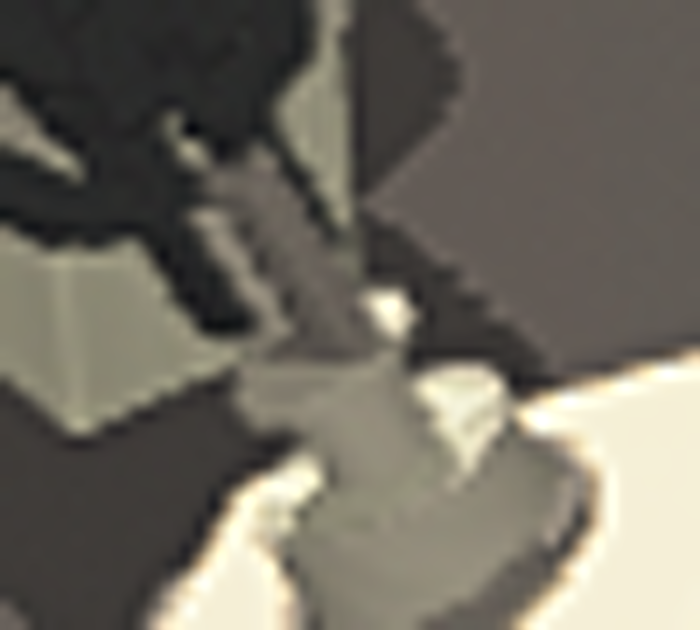

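View pics/g2.png

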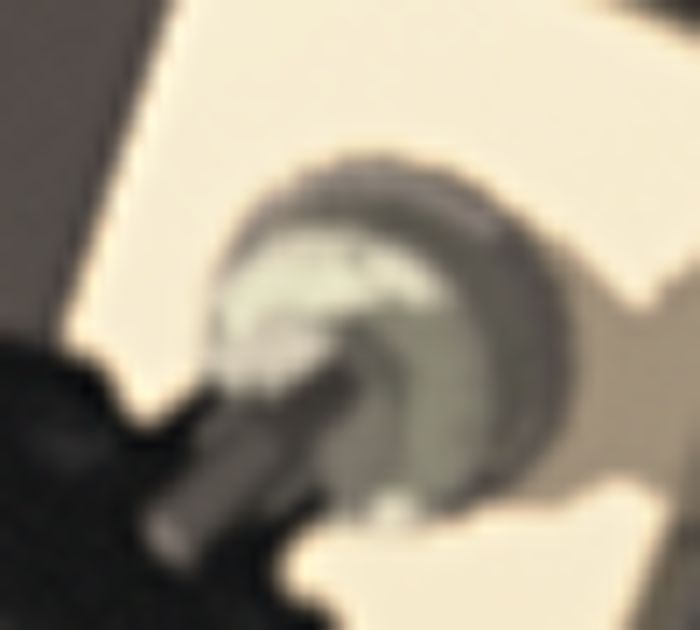

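```bash
python3 -c "
from tolock import *
c=np.array([.5051,.2116,.1429]); th=np.linspace(0,6.283,60)
for nm,cam,(u,v) in (('top',T,(165,190)),('side',S,(205,100))):
    im=cv2.resize(cv2.imread(f'pics/{nm}6.png')[v:v+45,u:u+50],None,fx=14,fy=14,interpolation=cv2.INTER_CUBIC)
    for h,rad,col in ((0,.015,(255,0,0)),(.024,.023,(0,0,255)),(.029,.023,(0,0,255))):
        P=c+h*n+rad*(np.cos(th)[:,None]*ex+np.sin(th)[:,None]*ey)
        cv2.polylines(im,[((cam.proj(P)-[u,v]+.5)*14-.5).round().astype(int)],True,col,1)
    cv2.imwrite(f'pics/h_{nm}.png',im)
"
```

```text
(no output)
```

View pics/h_side.png

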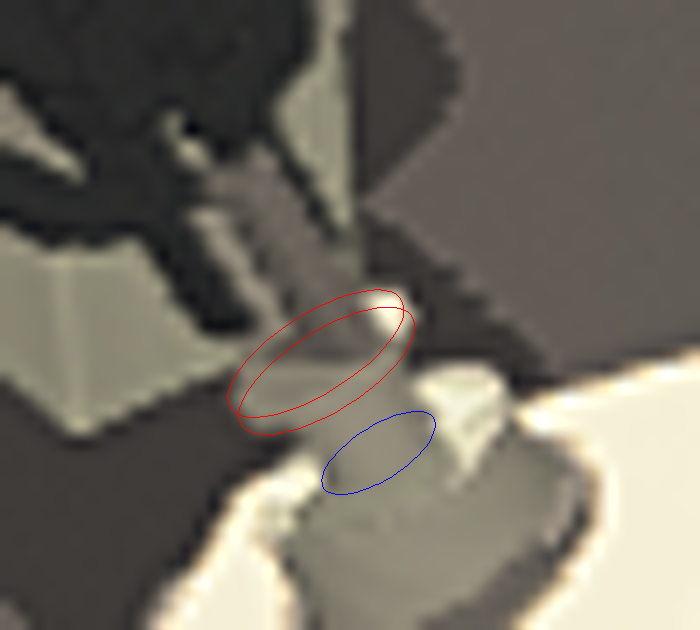

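View pics/h_top.png

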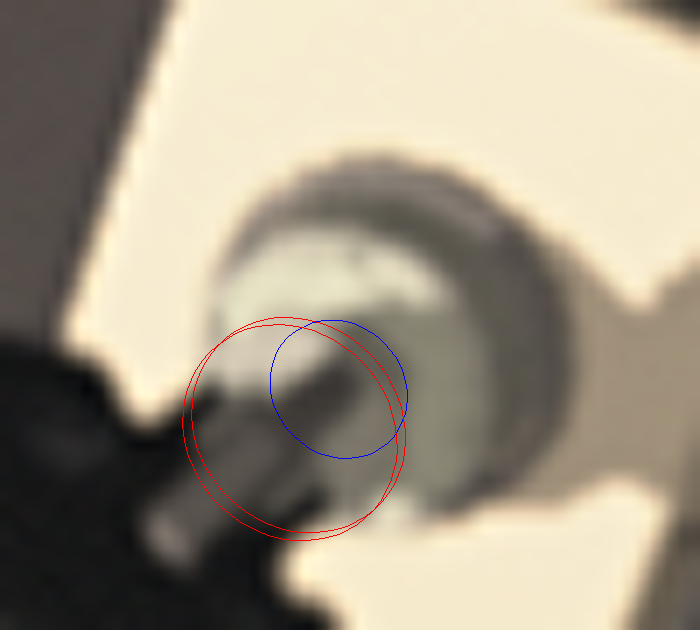

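{"op": "drive_tool", "data": {
  "increments": [
    [-0.06,0,0,0.3,0,0,1],
    [-0.06,0,0,0.9,0,0,1],
    [-0.06,0,0,1.6,0,0,1],
    [-0.06,0,0,2.3,0,0,1],
    [-0.06,0,0,3.0,0,0,1],
    [-0.06,0,0,3.7,0,0,1],
    [-0.06,0,0,4.4,0,0,1],
    [-0.06,0,0,5.0,0,0,1]
  ]
}}

```text
time: 11.0
tcp_pos: [0.4859, 0.2202, 0.1791]
tool_rot: [0.697, 0.482, 0.367, -0.384]
wrist_force: [-9.1, 1.4, 11.1]
opening: 0.0108
```

```bash
python3 -c "
from tolock import *
state()"
```

```text
t 11.0 tip in face frame mm [ -1.3   0.7 -28.5] ang -0.972 tilt 0.003 F(ex,ey,n) [-2.7 -2.2 14. ] T [-0.75  1.34  0.15] q5,6 [-0.42  1.96] open 0.0108
```

{"op": "drive_tool", "data": {
  "increments": [
    [0,0,0,0.5,0,0,1],
    [0,0,0,1.0,0,0,1],
    [0,0,0,1.6,0,0,1],
    [0,0,0,2.2,0,0,1],
    [0,0,0,2.8,0,0,1],
    [0,0,0,3.4,0,0,1],
    [0,0,0,3.8,0,0,1],
    [0,0,0,4.0,0,0,1]
  ]
}}

```text
time: 11.8
tcp_pos: [0.4865, 0.2203, 0.1794]
tool_rot: [0.582, 0.617, 0.279, -0.451]
wrist_force: [-8.1, 0.3, 9.8]
opening: 0.0108
```

```bash
python3 -c "
from tolock import *
state()"
```

```text
t 11.8 tip in face frame mm [ -0.7   1.  -28.5] ang -1.39 tilt 0.005 F(ex,ey,n) [-2.1 -2.9 12.2] T [-0.55  0.9   0.09] q5,6 [-0.42  2.38] open 0.0108
```

{"op": "drive_tool", "data": {
  "increments": [
    [0,0,0,0.4,0,0,1],
    [0,0,0,0.8,0,0,1],
    [0,0,0,1.2,0,0,1],
    [0,0,0,1.6,0,0,1],
    [0,0,0,1.8,0,0,1],
    [0,0,0,2.0,0,0,1],
    [0,0,0,2.0,0,0,1],
    [0,0,0,2.0,0,0,1]
  ]
}}

```text
time: 12.6
tcp_pos: [0.4867, 0.2203, 0.1795]
tool_rot: [0.515, 0.673, 0.231, -0.477]
wrist_force: [-5.5, 1.3, 8.8]
opening: 0.0107
```

```bash
python3 -c "
from tolock import *
state()"
```

```text
t 12.6 tip in face frame mm [ -0.4   1.  -28.5] ang -1.597 tilt 0.005 F(ex,ey,n) [-0.8 -1.  10.4] T [-0.41  0.67  0.79] q5,6 [-0.42  2.59] open 0.0107
```

{"op": "drive_tool", "data": {
  "increments": [
    [0,0,0,0.3,0,0,1],
    [0,0,0,0.6,0,0,1],
    [0,0,0,0.8,0,0,1],
    [0,0,0,0.8,0,0,1],
    [0,0,0,0.8,0,0,1],
    [0,0,0,0.8,0,0,1],
    [0,0,0,0.8,0,0,1],
    [0,0,0,0.8,0,0,1]
  ]
}}

```text
time: 13.4
tcp_pos: [0.4868, 0.2205, 0.1796]
tool_rot: [0.487, 0.694, 0.211, -0.486]
wrist_force: [-4.1, 0.7, 9.5]
opening: 0.0107
```

```bash
python3 -c "
from tolock import *
state()
for n_ in ('side','top'):
    cv2.imwrite(f'pics/{n_}7.png',cv2.cvtColor(eyes.capture(n_),cv2.COLOR_RGB2BGR))
crop('pics/side7.png','pics/i1.png',205,100,50,45,14); crop('pics/top7.png','pics/i2.png',165,190,50,45,14)
"
```

```text
t 13.4 tip in face frame mm [ -0.4   1.3 -28.5] ang -1.678 tilt 0.005 F(ex,ey,n) [ 0.9 -0.9 10.2] T [-0.04  0.44  1.8 ] q5,6 [-0.42  2.67] open 0.0107
```

View pics/i1.png

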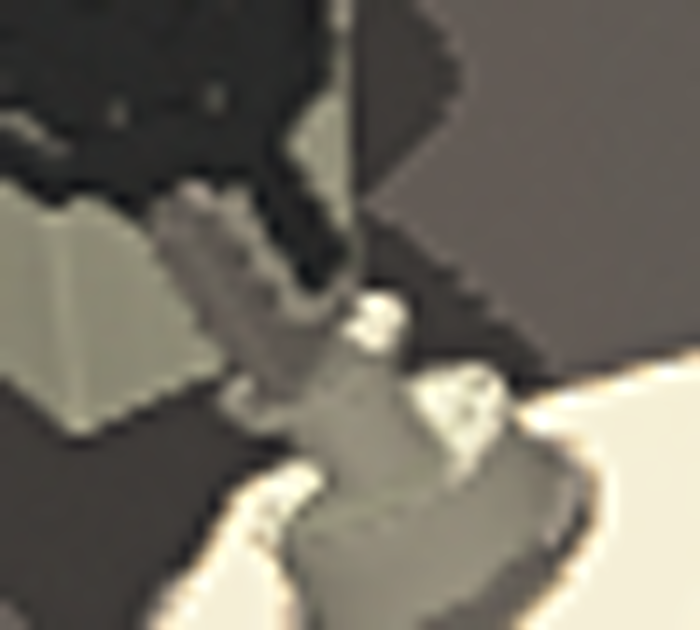

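View pics/i2.png

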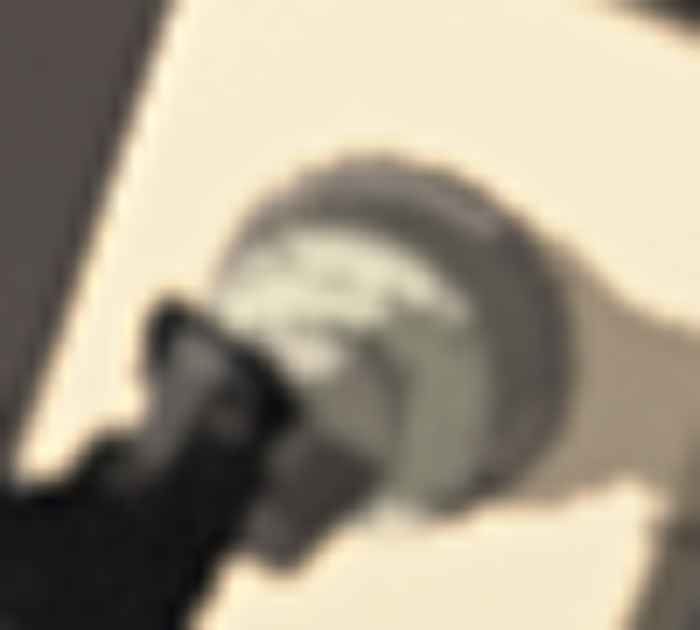

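{"op": "drive_tool", "data": {
  "increments": [
    [0,0,0,-0.4,0,0,1],
    [-0.01,0,0,-0.8,0,0,1],
    [-0.02,0,0,-1.1,0,0,1],
    [-0.03,0,0,-1.2,0,0,1],
    [-0.03,0,0,-1.2,0,0,1],
    [-0.03,0,0,-1.2,0,0,1],
    [-0.03,0,0,-1.2,0,0,1],
    [-0.03,0,0,-1.2,0,0,1]
  ],
  "force": 40
}}

```text
time: 14.3
tcp_pos: [0.4863, 0.2206, 0.1794]
tool_rot: [0.528, 0.663, 0.24, -0.473]
wrist_force: [3.5, 1.7, 5.3]
opening: 0.0111
```

```bash
python3 -c "
from tolock import *
state()"
```

```text
t 14.3 tip in face frame mm [ -0.9   1.1 -28.4] ang -1.557 tilt 0.004 F(ex,ey,n) [4.7 2.9 3.4] T [ 0.66 -0.71  0.22] q5,6 [-0.42  2.55] open 0.0111
```

{"op": "drive_tool", "data": {
  "increments": [
    [0,0,0,0,0,0,0.85],
    [0,0,0,0,0,0,0.7],
    [0,0,0,0,0,0,0.5],
    [0,0,0,0,0,0,0.45],
    [0,0,0,0,0,0,0.45],
    [0,0,0,0,0,0,0.45],
    [0,0,0,0,0,0,0.45],
    [0,0,0,0,0,0,0.45]
  ]
}}

```text
time: 15.1
tcp_pos: [0.4854, 0.2203, 0.1784]
tool_rot: [0.528, 0.662, 0.241, -0.474]
wrist_force: [-0.5, -0.4, -0.1]
opening: 0.047
```

```bash
python3 -c "
from tolock import *
state()
for n_ in ('side','top'):
    cv2.imwrite(f'pics/{n_}8.png',cv2.cvtColor(eyes.capture(n_),cv2.COLOR_RGB2BGR))
crop('pics/side8.png','pics/j1.png',205,100,50,45,14); crop('pics/top8.png','pics/j2.png',150,190,65,55,11)
"
```

```text
t 15.1 tip in face frame mm [ -2.2   0.5 -28.9] ang -1.555 tilt 0.002 F(ex,ey,n) [-0.3 -0.5  0.1] T [ 0.02  0.4  -0.01] q5,6 [-0.42  2.55] open 0.047
```

View pics/j1.png

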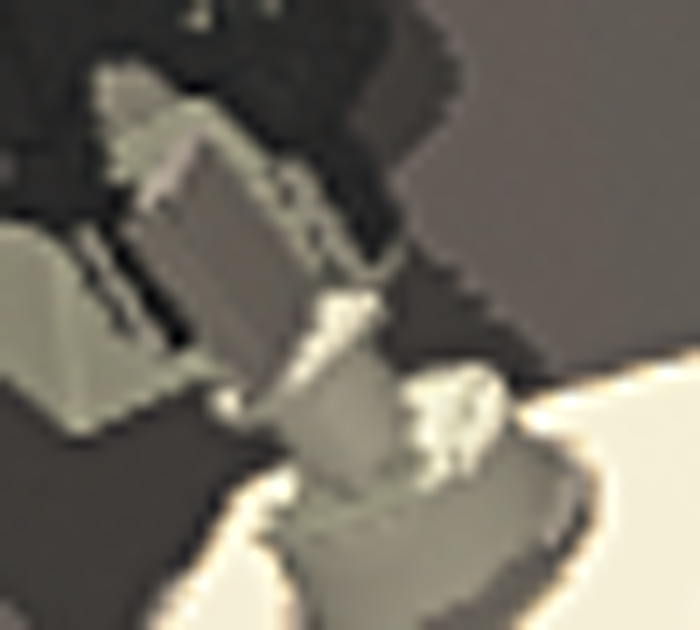

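View pics/j2.png

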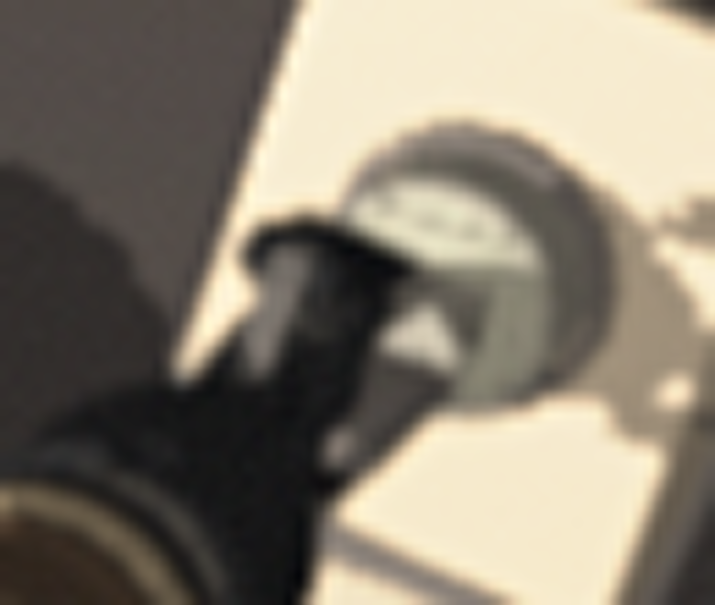

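The key stands with its shank on the face and the jaws are open. I'll retreat along the tool axis.

{"op": "drive_tool", "data": {
  "increments": [
    [-0.1,0,0,0,0,0,0.4],
    [-0.3,0,0,0,0,0,0.4],
    [-0.6,0,0,0,0,0,0.4],
    [-1.0,0,0,0,0,0,0.4],
    [-1.5,0,0,0,0,0,0.4],
    [-2.0,0,0,0,0,0,0.4],
    [-2.6,0,0,0,0,0,0.4],
    [-3.2,0,0,0,0,0,0.4]
  ]
}}

```text
time: 16.0
tcp_pos: [0.429, 0.2438, 0.2933]
tool_rot: [0.528, 0.662, 0.241, -0.473]
wrist_force: [0.2, -0.2, -0.2]
opening: 0.0513
```

```bash
python3 -c "
from tolock import *
state()
for n_ in ('side','top'):
    cv2.imwrite(f'pics/{n_}9.png',cv2.cvtColor(eyes.capture(n_),cv2.COLOR_RGB2BGR))
crop('pics/side9.png','pics/k1.png',195,90,65,60,11); crop('pics/top9.png','pics/k2.png',150,185,65,55,11)
"
```

```text
t 16.0 tip in face frame mm [ -2.1   0.5 101.2] ang -1.556 tilt 0.003 F(ex,ey,n) [ 0.1 -0.1 -0.3] T [0.01 0.41 0.02] q5,6 [-0.45  2.68] open 0.0513
```

View pics/k1.png

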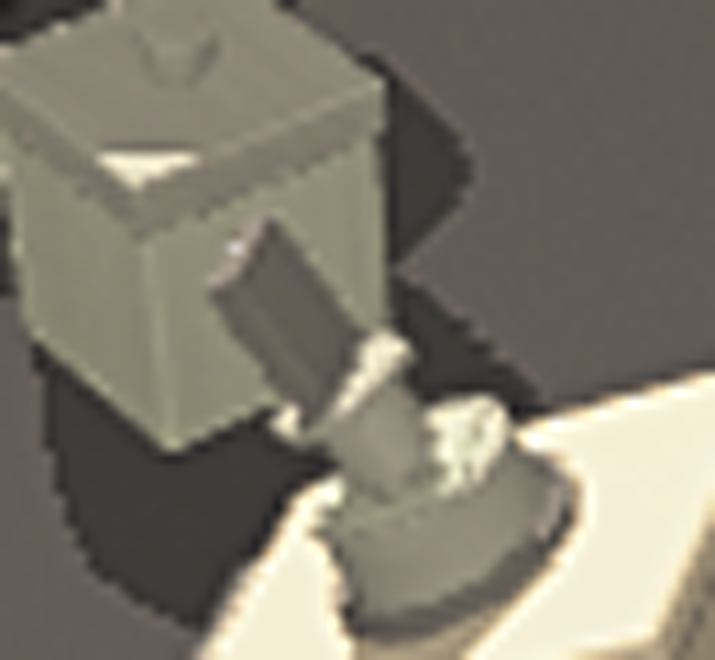

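View pics/k2.png

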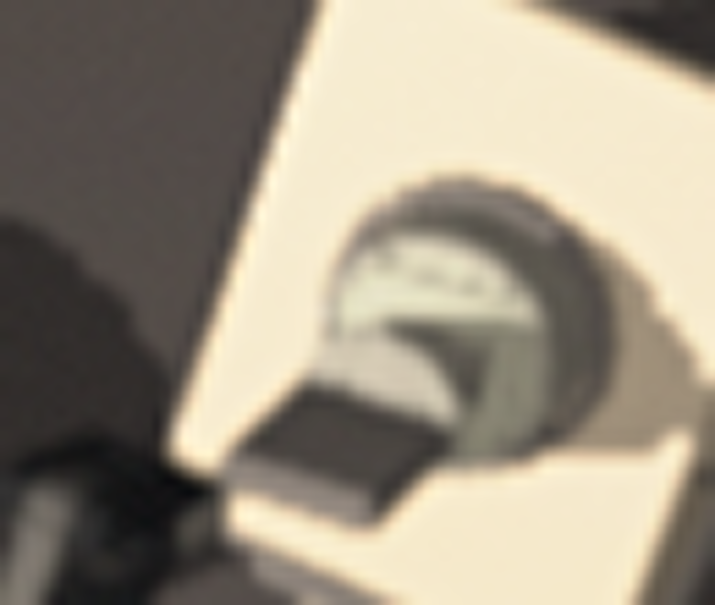

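```bash
python3 -c "
from tolock import *
c=np.array([.5051,.2116,.1429]); th=np.linspace(0,6.283,60)
for a in (-1.4,-1.5):
  x=np.cos(a)*ex+np.sin(a)*ey; y=np.cross(n,x)
  top=[c+.079*n+s*.022*x+t*.006*y for s,t in ((1,1),(1,-1),(-1,-1),(-1,1))]
  print(a,'side k1',((S.proj(top)-[195,90]+.5)*11).round(0).tolist(),'top k2',((T.proj(top)-[150,185]+.5)*11).round(0).tolist())
"
```

```text
-1.4 side k1 [[272.0, 280.0], [236.0, 295.0], [267.0, 216.0], [303.0, 201.0]] top k2 [[408.0, 459.0], [401.0, 503.0], [237.0, 457.0], [243.0, 413.0]]
-1.5 side k1 [[265.0, 283.0], [230.0, 296.0], [274.0, 212.0], [309.0, 200.0]] top k2 [[409.0, 468.0], [397.0, 511.0], [236.0, 449.0], [247.0, 406.0]]
```

View pics/side9.png

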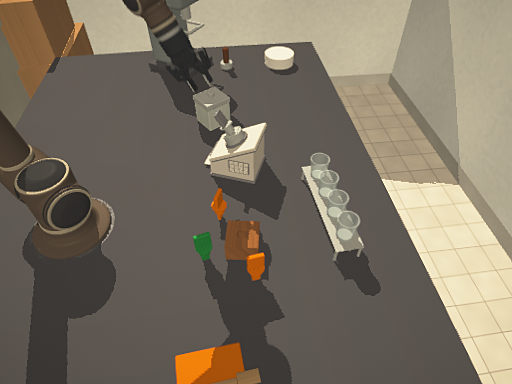

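```bash
python3 -c "
from cell import manip,readout
print(manip.finish_job()); print(readout.get_obs()['time'])"
```

```text
the job is handed in; nothing more can be done
None
the job is handed in; nothing more can be done
```

I moved the grey-bowed key from the wooden block to the lock, seated it, turned the lock clockwise to its stop and left the key standing released. The job is handed in at about 16 s on the clock; no verdict was reported.

- **Seating:** The first press caught at the slot mouth with about 33 N. I backed off, corrected the sideways drift and pressed again, and the tang went in. It stopped hard at about 28.6 mm measured depth (31 mm nominal; the 24 mm limit was met). A camera overlay showed the collar at the home height.
- **Turning:** The key turned about 66° from its starting angle, resisting with about 0.1–0.15 N m. At the stop the torque rose to 0.8 and then 1.8 N m. I took the torque off before opening the jaws.
- **Last checks:** The robot is clear, with a wrist force of about 0 N. The key stands in the slot with its shank on the barrel face. Its bow is roughly 6 mm off the slot's axis line, a lean of about 0.07 rad against a limit of 0.25. The cups and caddy look unmoved; I did not look separately at the paddle, but the arm never went near it.
- **What did not agree exactly:** The home depth read about 2 mm short of nominal, which is within the calibration error. I never read the lock angle directly; I infer about 1.4 rad from the stop torque and the key angle minus its play in the slot.

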